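# Open the leather-cream jar in the desk vice

## Task

The cap of the square leather-cream jar is too tight to turn while the jar stands loose: stand the jar upright in the middle of the jaws of the small desk vice and push the sliding jaw up so that the jar is gripped and cannot turn. Then unscrew the cap anticlockwise; the threads let go after about a fifth of a turn, so stop turning there, lift the cap straight up clear of the jar and finish still holding it, level, just above the jar's mouth, with the jar still gripped in the vice. Leave the bronze horse, the two stacked books and the brush where they are.

Things in the scene. Friction and masses are not known exactly. Their poses are not given: they have to be found in the camera images.
- jar: Square amber glass jar, loose, 0.25 to 0.5 kg, 60 x 60 mm, 52 mm high to its flat shoulder, 80 mm with the cap on. Origin: centre of its underside, z up, x and y square to its sides; all four sides serve alike in the vice. The cap is narrower than the body, so the body can be gripped from above across any two facing sides (grip its upper half: the cap must not meet the palm).
- jar_mouth (a point): Centre of the jar's mouth, 68 mm above its underside: the top of a round neck of 37 mm diameter (49 mm over its threads) that stands on the shoulder.
- cap: Round knurled aluminium twist cap, 56 mm diameter, 26 mm high, 0.05 kg. Origin: centre of its lower edge, 54 mm above the jar's underside when screwed on (2 mm above the shoulder: keep the fingertips off the shoulder). Held by three lugs under three short threads, pressed up by a sprung seal: turning takes about 0.2 to 0.4 N m; a grip of 60 N or more holds.
- cap_top (a point): Centre of the cap's top; a thin straight rib there lies along the cap's x, at the start within 0.1 rad of the jar's x. Turned anticlockwise from above the cap rises about 2 mm; its lugs are free of the threads from 1.0 rad off the jar's x, and the next threads block it at about 1.65 rad: lift at about 1.3 rad. It cannot be pulled off before.
- vice: Desk vice, fixed: a steel bed 100 mm (its x) by 240 mm (its y, -85 to +155 mm), 12 mm thick; the jar stands on it with two sides parallel to the jaws. Origin: underside of the bed, under the middle of the open bay, z up. The fixed wooden jaw's face is at y = -55 mm; the sliding jaw comes from +y. Both jaws are 90 mm wide along x, 22 mm thick, their tops 50 mm above the desk.
- vice_bay (a point): Centre of the bay floor: midway between the fixed jaw's face and the fully opened sliding jaw's face, on top of the bed, 12 mm above the desk.
- jaw (a joint): Travel of the sliding jaw towards the fixed one (along the vice's -y), m: 0 fully open, 110 mm between the faces; 0.05 at 60 mm (closed on the jar); 0.07 at most. Starts at 0 to 0.02. Needs about 10 N to slide and stays where it is left. It pushes the jar along and squares it against the fixed jaw.
- jaw_handle (a point): Middle of the sliding jaw's upright wooden handle, 48 mm above the desk, 50 mm behind (vice +y of) the jaw's face. The handle is 16 mm thick along the slide, 44 mm wide and tops out 68 mm above the desk: push its outer side with closed fingers, or pinch it.
- horse: Bystander: small bronze horse on a wooden base 50 x 90 mm, about 100 mm high. Origin at the centre of its underside.
- books: Bystander: two closed books stacked, about 110 x 160 mm and 46 mm high. Origin at the centre of the underside.
- brush: Bystander: wooden polishing brush lying bristles down, 140 x 45 x 40 mm. Origin at the centre of its underside.
Mind the look-alikes: they are no part of the job. Of the things that look like the jar, take the one that is farthest to the robot's left at the start.

How it is judged:
On the way, in this order (a step that is already met when the one before it is completed fails the run):
1. the jar stands upright on the vice bed between the jaws, cap on (x of jar in the frame of vice between -0.03 and 0.03 m and y of jar in the frame of vice between -0.03 and 0.03 m and z of jar in the frame of vice below 0.015 m and angle between jar's own z axis and vertical below 0.08 rad and z of cap in the frame of jar below 0.058 m), for 0.2 s.
2. the sliding jaw is closed on the jar (faces no more than 62.5 mm apart), cap still on (value of joint jaw above 0.0475 m and x of jar in the frame of vice between -0.03 and 0.03 m and z of jar in the frame of vice below 0.015 m and angle between the x axis of cap and the x axis of jar, either way round below 0.6 rad and z of cap in the frame of jar below 0.058 m), for 0.2 s.
3. the cap is unscrewed out of its threads while the jar stays gripped (angle between the x axis of cap and the x axis of jar, either way round above 0.95 rad and value of joint jaw above 0.0475 m and z of jar in the frame of vice below 0.016 m and z of cap in the frame of jar below 0.066 m), for 0.1 s.
At the end, for the whole second after the job is handed in: The fingers alone hold the cap, at rest, level within 11 degrees, its lower edge 2 to 62 mm above the jar mouth, within 25 mm of its axis, turned 0.85 to 2.3 rad; the jar stands on the vice bed within 30 mm of the middle of the jaws, the jaw faces at most 62.5 mm apart (z of cap in the frame of jar between 0.07 and 0.13 m and horizontal distance between cap and jar below 0.025 m and angle between cap's own z axis and vertical below 0.2 rad and linear speed of cap below 0.03 m/s and contact force between the fingers and cap above 2 N and contact force between cap and jar below 0.2 N and angle between the x axis of cap and the x axis of jar, either way round above 0.85 rad and value of joint jaw above 0.0475 m and x of jar in the frame of vice between -0.03 and 0.03 m and y of jar in the frame of vice between -0.035 and -0.015 m and z of jar in the frame of vice below 0.016 m and angle between jar's own z axis and vertical below 0.06 rad); the arm keeps its last pose, push and grip.
It fails at once if the horse, the books or the brush is shifted by more than 40 mm (distance of any of horse, books, brush from where it was at the start of the episode above 0.04 m).
It fails at once if the jar is tipped by more than 35 degrees (angle between jar's own z axis and vertical above 0.61 rad).
It also fails if it takes over 64 s, if anything falls off the work surface, if the arm or the gripper's body presses on something with over 40 N, if the wrist force passes 120 N, or if a joint passes its speed limit or range.

## Robot

A 6-joint arm with a two-finger parallel gripper is mounted at the origin on the work surface. World frame = base frame: x ahead of the robot, y to its left, z up, the work surface at z = 0. Lengths are in m, angles in rad, forces in N, time in s.
With the tool pointing down it reaches from about 0.3 to 0.775 m from the base axis. Payload 14.6 kg.
Tool frame: the origin (TCP) lies between the finger pads; the fingertips stand 14 mm ahead of it and the grasp point (between the pads) lies 5 mm behind it; z points along the fingers, y is the line along which they close (so a half turn about z gives the same grasp; the last joint's range is limited). The gripper opens to 94 mm and grips with 3 to 60 N. Pads are 16 mm wide; open, the fingers measure 119 mm over their backs; the gripper's body (75 mm by 177 mm) begins 78 mm behind the grasp point.
Start: joints at [-1.352, 0.3, 1.521, -0, 1.321, -0.067], TCP at [0.155, -0.528, 0.219] pointing down, gripper open.
Joint ranges: [-3.03, 3.03], [-0.79, 2.21], [0.23, 2.52], [-1.04, 4.18], [0, 3.07], [-2.55, 2.55]. Speed limits (rad/s): [2.22, 2.22, 2.57, 3.14, 3.14, 3.14].

## Interface

Orientations are given as [roll, pitch, yaw] about the fixed x, y, z axes, in that order (R = Rz(yaw) Ry(pitch) Rx(roll)).
In Python, from station import ctrl gives the robot as it stands. The module is installed in compiled form; this text tells all that it offers.
- The arm moves only by the tool move_arm, never from a script. Its argument "targets" is a list of rows, each a list of 7 numbers: the opening, from -1 (shut) to 1 (fully open), then the shift along the tool's x, y, z in units of 50 mm (1.0 is 50 mm), then the turn, a rotation vector about the tool's x, y, z in rad. A call has 1 to 12 rows; each row is the pose to reach, as a shift and turn from the pose commanded when the call began, along the tool's axes at that moment; what a row does not reach only later rows make up. A row lasts 1/10 s, in which the tool goes at most 50 mm and 8.59 degrees, less where a joint would pass 70% of its speed; a pose out of reach is approached as far as the arm can. A call with a gripper value outside its range is refused whole. The fingers move at their own pace and stop on an object; "grip_force" is the grip in N (left out, the last holds). Time passes only in rows, so rows that repeat a pose let the fingers close. It gives the time, the measured TCP pose, the force, the opening and the grip force at its end, in the units of the state.
- ctrl.get_obs(): the state, without advancing time (a new reading comes with each control period).
- ctrl.camera(name): name is "side" or "top" or "wrist"; returns (picture, depth): 480x640x3 uint8, red, green, blue; 480x640 float32, m along the optical axis (not along the pixel's ray), 0 where there is no reading.
- ctrl.camera_params(name): a dict with "intrinsics" (3x3 intrinsics, pixels), "k1" (the pictures are not rectified: a ray, as slopes to the right and down, at radius r is drawn at 1 + k1 r^2 times it, then the intrinsics apply), "rvec" (rotation vector, rad) and "tvec" (3), from world to camera coordinates, as OpenCV has them; the wrist camera has in their place "T_tool_cam" (4x4, takes a point from camera to tool coordinates, whose origin is the TCP and whose axes are the flange's). Camera axes: x right, y down, z forward; pixel columns grow to the right and rows downward; lengths in m; the calibration is good to about 2 mm. A picture is of the moment at which its call begins: read the wrist's pose just before it. camera_params takes no time and is no camera call.
- ctrl.hand_in(): hands the job in; it is judged then, once.
Trained networks look in the newest picture that a camera, given by its name, has taken for a name from the list of things; names that differ only in an ending like _2 or _b are one class to them, and where a whole thing is asked for, a point or a joint stands for the part that bears it (a point fixed in the world has none). Each returns a list of dicts, best first, with "score" (0 to 1); they miss things now and then, are a little off and sometimes report something else, mostly with a low value. They report only what shows in the picture. A call takes as long as a camera call. They do not tell look-alikes from the thing itself.
- ctrl.cut_out(camera, target): "region" (480x640 bool, what is visible of it) and "point" ([column, row] in pixels, amid what is visible of it).
- ctrl.tip_of(camera, target): "point" ([column, row] in pixels: a listed point, or the origin of a listed thing).
The state is a dict: "time_s": time; "qpos": joint angles; "joint_vel": joint speeds; "tau": joint torques, N m; "ee_pos": TCP position; "eef_rot": TCP orientation; "force": force on the tool from outside, world axes, zero at the start; "moment": the same for the moment, N m; "grip_width": finger opening in m; "grip_force": force on a finger pad.
Only numpy, scipy, OpenCV 4.12 (cv2) and the standard library are available. Lean on these libraries where they do the work, as an engineer would, in place of code of your own. Each camera call takes 0.05 s, during which the arm holds its last target. There are 200 camera calls.

## Working session

There is one attempt and no reset: what is moved stays moved. The work goes in short steps, Python scripts to look and compute and a tool call to move; the robot and the scene stay as the last step left them, time stands still between calls to the robot, and variables do not carry over. Pictures are saved under pics/ and viewed, at most 10 in all, crops included, and the job is handed in when it is done.

Besides the shell and the picture viewer there is one more tool, called after ">>>" in YAML: its name, and indented under it one key for each argument. move_arm: Moves the arm, as the interface text tells. Its arguments: {"type":"object","properties":{"targets":{"type":"array"},"grip_force":{"type":"number"}},"required":["targets"]}

```bash
mkdir -p pics; cat > h.py <<'E'
import numpy as np, cv2
from station import ctrl
from scipy.spatial.transform import Rotation as R
def cam(name):
    o=ctrl.get_obs(); p=ctrl.camera_params(name); img,d=ctrl.camera(name)
    if 'rvec' in p:
        Rw=R.from_rotvec(np.ravel(p['rvec'])).as_matrix(); T=np.eye(4); T[:3,:3]=Rw.T; T[:3,3]=-Rw.T@np.ravel(p['tvec'])
    else:
        E=np.eye(4); E[:3,:3]=R.from_euler('xyz',o['eef_rot']).as_matrix(); E[:3,3]=o['ee_pos']; T=E@np.array(p['T_tool_cam'])
    return dict(img=img,d=d,K=np.array(p['intrinsics']),k1=p['k1'],T=T)
def rays(c,uv):
    uv=np.asarray(uv,float).reshape(-1,1,2)
    k1=float(np.ravel(c['k1'])[0])
    n=cv2.undistortPoints(uv,c['K'],np.array([k1,0,0,0.]))[:,0]
    return np.c_[n,np.ones(len(n))]
def pts(c,uv):
    uv=np.asarray(uv).reshape(-1,2); z=c['d'][uv[:,1].round().astype(int),uv[:,0].round().astype(int)]
    return (rays(c,uv)*z[:,None])@c['T'][:3,:3].T+c['T'][:3,3]
def onz(c,uv,h):
    r=rays(c,uv)@c['T'][:3,:3].T; o=c['T'][:3,3]
    return o+r*((h-o[2])/r[:,2])[:,None]
def save(n,img): cv2.imwrite('pics/'+n,img[:,:,::-1])
E
cat > a.py <<'E'
from h import *
np.set_printoptions(precision=4,suppress=True)
print(ctrl.get_obs())
for n in('top','side'):
    c=cam(n); save(n+'1.png',c['img']); print(n,c['T'])
    for t in('jar','cap','vice','jaw_handle','horse','books','brush'):
        for r in ctrl.cut_out(n,t)[:4]:
            if r['score']>.3:
                v,u=np.nonzero(r['region']); P=pts(c,np.c_[u,v]); P=P[P[:,2]>-.05]
                print(t,round(r['score'],2),np.round(r['point']),len(u),np.median(P,0),P.min(0),P.max(0))
    for t in('cap_top','jaw_handle','vice_bay','jar','vice'):
        for r in ctrl.tip_of(n,t)[:4]: print('tip',t,round(r['score'],2),np.round(r['point'],1))
E
python3 a.py
```

```text
{'time_s': 0.0, 'qpos': array([-1.3516,  0.3005,  1.5216, -0.    ,  1.3207, -0.0666]), 'joint_vel': array([-0.0025,  0.0006,  0.0006,  0.0014, -0.0006,  0.0005]), 'tau': array([ -0.0028, -53.1808, -35.2733,   0.0707,   0.0243,  -0.0001]), 'ee_pos': array([ 0.155 , -0.5275,  0.2189]), 'eef_rot': array([-3.1404, -0.0001,  0.2858]), 'force': array([-0.3426,  0.6893,  0.6155]), 'moment': array([-0.0291,  0.0531,  0.0244]), 'grip_force': 0.0, 'grip_width': 0.09399673564586708}
top [[-0.022  -0.983   0.1824  0.4053]
 [-0.9998  0.0214 -0.0049 -0.0896]
 [ 0.0009 -0.1825 -0.9832  1.2199]
 [ 0.      0.      0.      1.    ]]
jar 0.94 [461. 258.] 779 [ 0.5478 -0.4479  0.0525] [ 0.4053 -0.4932 -0.0025] [ 0.5912 -0.0896  1.2199]
jar 0.66 [469. 214.] 756 [ 0.6615 -0.4735  0.0525] [ 0.4053 -0.5355 -0.0016] [ 0.7189 -0.0896  1.2199]
jar 0.53 [391. 252.] 264 [ 0.5688 -0.2768  0.0487] [ 0.4053 -0.3304 -0.0065] [ 0.6365 -0.0896  1.2199]
cap 0.71 [402. 244.] 453 [ 0.5866 -0.2907  0.0813] [ 0.4053 -0.3196  0.0557] [ 0.6158 -0.0896  1.2199]
cap 0.55 [234. 283.] 922 [0.5005 0.1228 0.0467] [ 0.4053 -0.0896  
[... 2061 characters left out ...]
313  0.0424] [ 0.0535 -0.2573 -0.0061] [0.8617 0.7989 0.9662]
books 0.69 [355. 224.] 381 [ 0.5713 -0.27    0.0307] [ 0.5493 -0.3091 -0.0008] [ 0.6277 -0.2509  0.0563]
books 0.58 [353. 211.] 303 [ 0.5845 -0.2819  0.0775] [ 0.0535 -0.4235 -0.0056] [0.6667 0.7989 0.9662]
brush 0.81 [248. 408.] 1482 [0.4529 0.3952 0.0393] [0.0535 0.3521 0.0019] [0.548  0.7989 0.9662]
brush 0.74 [278. 226.] 1674 [ 0.7622 -0.1305  0.0425] [ 0.0535 -0.2787 -0.0028] [0.8628 0.7989 0.9662]
tip cap_top 0.84 [356.2 203.1]
tip jaw_handle 0.94 [301.9 318.1]
tip vice_bay 0.93 [314.8 303.9]
tip jar 0.8 [352.8 226. ]
tip jar 0.67 [389.  204.3]
tip jar 0.64 [360.1 185.7]
tip jar 0.59 [358.7 201.9]
tip vice 0.31 [281.6 230.5]
```

View pics/top1.png

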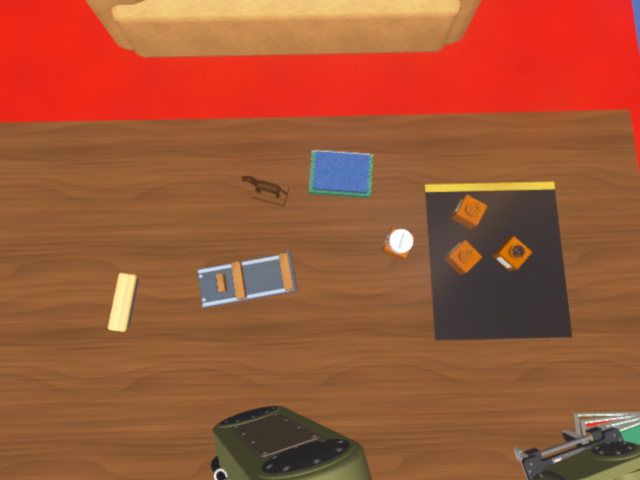

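```bash
cat > b.py <<'E'
from h import *
np.set_printoptions(precision=4,suppress=True)
a=cv2.imread('pics/top1.png'); 
crop=cv2.resize(a[190:310,360:530],None,fx=4.5,fy=4.5,interpolation=cv2.INTER_CUBIC); cv2.imwrite('pics/crop1.png',crop)
c=cam('top')
u,v=np.meshgrid(np.arange(640),np.arange(480)); uv=np.c_[u.ravel(),v.ravel()]; ok=c['d'].ravel()>0; P=pts(c,uv[ok])
def rect(lo,hi,z0,z1,name):
    Q=P[(P[:,0]>lo[0])&(P[:,0]<hi[0])&(P[:,1]>lo[1])&(P[:,1]<hi[1])&(P[:,2]>z0)&(P[:,2]<z1)]
    r=cv2.minAreaRect(Q[:,:2].astype(np.float32)*1000); print(name,len(Q),r,Q.mean(0))
rect((.4,-.1),(.65,.3),.006,.08,'vice all')
rect((.4,-.1),(.65,.3),.044,.056,'jaws tops')
rect((.4,-.1),(.65,.3),.058,.08,'handle top')
rect((.5,-.36),(.66,-.22),.07,.095,'cap')
rect((.5,-.36),(.66,-.22),.04,.06,'shoulder')
# bed z etc.
for n,t in(('top','vice_bay'),):
    print(onz(c,[[259.6,274.7]],.012), onz(c,[[222.1,282.4]],.048), onz(c,[[402.4,237.6]],.08))
E
python3 b.py
```

```text
vice all 3906 ((524.2677612304688, 102.57806396484375), (395.5510559082031, 240.4688262939453), 87.87004089355469) [0.5082 0.0863 0.0239]
jaws tops 702 ((514.31005859375, 57.39265441894531), (95.65092468261719, 178.8968048095703), 6.004430294036865) [0.5143 0.0464 0.0501]
handle top 132 ((499.8170166015625, 142.20652770996094), (43.74378967285156, 16.150638580322266), 9.295329093933105) [0.4997 0.1416 0.0675]
cap 433 ((588.7194213867188, -293.4882507324219), (55.0008430480957, 53.70301055908203), 88.74224090576172) [ 0.5882 -0.2924  0.0813]
shoulder 167 ((589.261474609375, -293.3746032714844), (60.62982940673828, 60.119441986083984), 65.1143569946289) [ 0.5803 -0.2834  0.0505]
[[0.521  0.0537 0.012 ]] [[0.5008 0.1408 0.048 ]] [[ 0.5966 -0.2988  0.08  ]]
```

View pics/crop1.png

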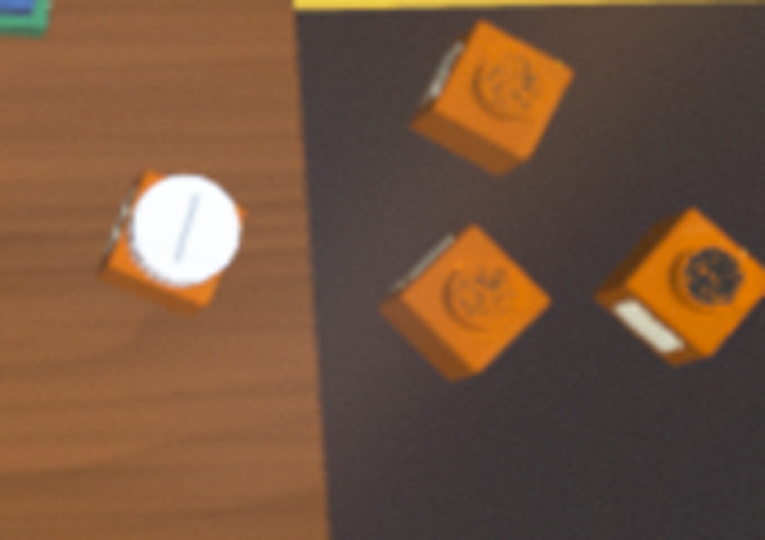

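The candidates are the capped jar on bare wood at (400,242), and three capless jars on the black mat at (463,257), (469,211) and (513,254). The capped one fits: it is farthest left, and the crop confirms its cap and rib. I'll go above it and look with the wrist camera.

>>> move_arm:
  targets:
    - [1,9.65,-2.06,-0.8,0,0,-0.85]
    - [1,9.65,-2.06,-0.8,0,0,-0.85]
    - [1,9.65,-2.06,-0.8,0,0,-0.85]
    - [1,9.65,-2.06,-0.8,0,0,-0.85]
    - [1,9.65,-2.06,-0.8,0,0,-0.85]
    - [1,9.65,-2.06,-0.8,0,0,-0.85]
    - [1,9.65,-2.06,-0.8,0,0,-0.85]
    - [1,9.65,-2.06,-0.8,0,0,-0.85]
    - [1,9.65,-2.06,-0.8,0,0,-0.85]
    - [1,9.65,-2.06,-0.8,0,0,-0.85]
    - [1,9.65,-2.06,-0.8,0,0,-0.85]
    - [1,9.65,-2.06,-0.8,0,0,-0.85]

```text
time_s: 2.55
ee_pos: [0.5893, -0.2923, 0.2588]
eef_rot: [-3.141, 0.0, 1.137]
force: [0.0, 0.5, 0.1]
grip_width: 0.0937
grip_force: 0.0
```

```bash
cat > c.py <<'E'
from h import *
np.set_printoptions(precision=4,suppress=True)
def cloud(c,st=1):
    u,v=np.meshgrid(np.arange(0,640,st),np.arange(0,480,st)); uv=np.c_[u.ravel(),v.ravel()]; uv=uv[c['d'][uv[:,1],uv[:,0]]>0]; return pts(c,uv),uv
def rect(P,lo,hi,z0,z1,name):
    Q=P[(P[:,0]>lo[0])&(P[:,0]<hi[0])&(P[:,1]>lo[1])&(P[:,1]<hi[1])&(P[:,2]>z0)&(P[:,2]<z1)]
    if len(Q)<9: print(name,'none'); return Q
    r=cv2.minAreaRect(Q[:,:2].astype(np.float32)*1000); print(name,len(Q),np.round(r[0],1),np.round(r[1],1),round(r[2],2),Q.mean(0)); return Q
E
python3 - <<'E'
from c import *
o=ctrl.get_obs(); print(o['ee_pos'],o['eef_rot'],o['qpos'],o['time_s'])
c=cam('wrist'); save('wrist1.png',c['img']); print(ctrl.camera_params('wrist')['T_tool_cam'])
P,_=cloud(c)
for z0,z1 in((.01,.048),(.046,.056),(.074,.088),(.02,.1)): rect(P,(.5,-.36),(.66,-.22),z0,z1,(z0,z1))
E
```

```text
[ 0.5893 -0.2923  0.2588] [-3.1408  0.0001  1.1373] [-0.5161  0.5274  1.1139 -0.0002  1.5011 -0.0825] 2.55
[[-0.0006 -0.9581 -0.2866  0.0834]
 [ 1.     -0.0005 -0.0006 -0.0007]
 [ 0.0004 -0.2866  0.9581 -0.166 ]
 [ 0.      0.      0.      1.    ]]
(0.01, 0.048) 233 [ 599.6 -267.9] [ 3.  58.2] 66.73 [ 0.6013 -0.2684  0.0312]
(0.046, 0.056) 666 [ 588.3 -294.5] [59.1 60.1] 65.67 [ 0.5952 -0.2799  0.0518]
(0.074, 0.088) 2515 [ 588.5 -295. ] [55.2 55.5] 65.59 [ 0.5888 -0.2939  0.082 ]
(0.02, 0.1) 3472 [ 588.5 -294.1] [59.7 60.2] 65.32 [ 0.5908 -0.2892  0.0735]
```

View pics/wrist1.png

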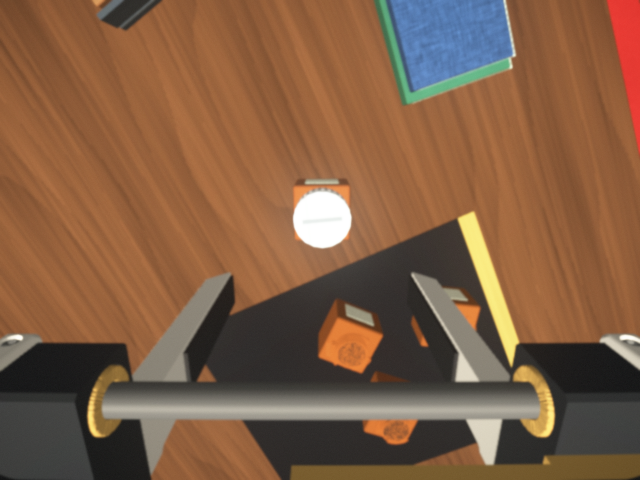

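The wrist view shows the target jar, capped, at (322,215), squared to the fingers, with the rib about 0.1 rad off. Descend and grip.

>>> move_arm:
  targets:
    - [1,-0.04,0,0.9,0,0,-0.008]
    - [1,-0.04,0,1.8,0,0,-0.008]
    - [1,-0.04,0,2.7,0,0,-0.008]
    - [1,-0.04,0,3.6,0,0,-0.008]
    - [1,-0.04,0,4.1,0,0,-0.008]
    - [1,-0.04,0,4.4,0,0,-0.008]
    - [1,-0.04,0,4.4,0,0,-0.008]
    - [-1,-0.04,0,4.4,0,0,-0.008]
    - [-1,-0.04,0,4.4,0,0,-0.008]
    - [-1,-0.04,0,4.4,0,0,-0.008]
    - [-1,-0.04,0,4.4,0,0,-0.008]
    - [-1,-0.04,0,4.4,0,0,-0.008]
  grip_force: 40

```text
time_s: 3.8
ee_pos: [0.5885, -0.2948, 0.0401]
eef_rot: [3.14, 0.0, 1.144]
force: [0.1, 0.1, 3.5]
grip_width: 0.0593
grip_force: 40.0
```

```bash
python3 - <<'E'
from c import *
from scipy.optimize import minimize
o=ctrl.get_obs(); print(o['ee_pos'],o['eef_rot'],o['grip_width'],o['grip_force'])
c=cam('top'); P,_=cloud(c)
lo,hi=(.42,-.06),(.62,.27)
H=rect(P,lo,hi,.058,.08,'handle'); J=rect(P,lo,hi,.044,.056,'jaws'); B=rect(P,lo,hi,.007,.017,'bed')
m=(P[:,2]>.007)&(P[:,2]<.08); V=rect(P,lo,(.6,.23),.007,.08,'all')
# jaw clusters
lab=J[:,1]>.05
for q,n in((J[~lab],'fixed'),(J[lab],'slid')): rect(q,(0,-1),(1,1),0,1,n)
Q=V[:,:2]*1000
e=np.percentile
for t in np.radians(np.arange(6,15,.5)):
    a=Q@[np.cos(t),np.sin(t)]; b=Q@[-np.sin(t),np.cos(t)]
    print(round(np.degrees(t),1),e(a,[.5,99.5]).round(1),e(b,[.5,99.5]).round(1),round((e(a,99.5)-e(a,.5)),1),round(e(b,99.5)-e(b,.5),1))
E
```

```text
[ 0.5885 -0.2948  0.0401] [3.1402 0.0001 1.1438] 0.059345813876446885 39.99965786933899
handle 132 [500.  142.2] [43.6 16.5] 10.64 [0.4998 0.1416 0.0673]
jaws 699 [516.5  59.4] [ 95.6 179.2] 9.17 [0.5148 0.045  0.0499]
bed 2260 [521.4 108.8] [186.9 279.1] 9.4 [0.5069 0.0897 0.0126]
all 3788 [511.5  97.4] [174.3 265.6] 4.19 [0.5075 0.0852 0.0244]
fixed 352 [528.5 -15.2] [95.7 27.7] 9.46 [ 0.5246 -0.014   0.0498]
slid 347 [504.1 120. ] [89.9 54.8] 8.06 [0.505  0.1049 0.05  ]
6.0 [462.5 567.9] [-86.1 151.5] 105.5 237.6
6.5 [463.3 567.3] [-90.5 146.8] 104.0 237.2
7.0 [464.2 567. ] [-94.7 142.2] 102.8 237.0
7.5 [465.1 566.8] [-99.2 137.8] 101.7 237.0
8.0 [466.  566.2] [-103.5  133.4] 100.2 236.8
8.5 [466.4 565.9] [-108.   128.9] 99.5 237.0
9.0 [466.6 565.9] [-112.5  124.5] 99.3 237.0
9.5 [466.5 566.2] [-116.9  120. ] 99.7 237.0
10.0 [465.9 566.5] [-121.5  115.7] 100.7 237.2
10.5 [465.2 567.5] [-126.1  111. ] 102.3 237.1
11.0 [464.3 568.1] [-130.6  106.5] 103.8 237.1
11.5 [463.4 568.7] [-135.2  102. ] 105.3 237.2
12.0 [462.4 569.3] [-139.9   97.7] 106.9 237.6
12.5 [461.4 569.7] [-144.6   93.4] 108.2 237.9
13.0 [460.4 570.2] [-149.3   88.8] 109.7 238.0
13.5 [459.3 570.9] [-153.9   84.4] 111.6 238.3
14.0 [458.2 571.3] [-158.6   80. ] 113.1 238.6
14.5 [457.  571.6] [-163.2   75.6] 114.5 238.9
```

>>> move_arm:
  targets:
    - [-1,0,0,-0.7,0,0,0]
    - [-1,0,0,-1.4,0,0,0]
    - [-1,0.4,-0.3,-2,0,0,-0.05]
    - [-1,1.0,-0.74,-2,0,0,-0.12]
    - [-1,1.7,-1.26,-2,0,0,-0.2]
    - [-1,2.4,-1.78,-2,0,0,-0.28]
    - [-1,3.1,-2.3,-2,0,0,-0.36]
    - [-1,3.8,-2.82,-2,0,0,-0.43]
    - [-1,4.5,-3.34,-2,0,0,-0.5]
    - [-1,5.1,-3.79,-2,0,0,-0.55]
    - [-1,5.53,-4.11,-2,0,0,-0.586]
    - [-1,5.53,-4.11,-2,0,0,-0.586]

```text
time_s: 5.05
ee_pos: [0.5144, 0.0449, 0.139]
eef_rot: [-3.14, -0.001, 1.734]
force: [-0.2, 0.0, -5.3]
grip_width: 0.0597
grip_force: 40.0
```

```bash
python3 - <<'E'
from c import *
o=ctrl.get_obs(); print(o['ee_pos'],o['eef_rot'],o['grip_width'],o['grip_force'],o['force'],o['time_s'])
for n in('wrist','side'):
    c=cam(n); save(n+'2.png',c['img'])
    P,_=cloud(c)
    rect(P,(.42,-.06),(.6,.25),.06,.07,n+' handle'); rect(P,(.42,-.06),(.62,.25),.044,.056,n+' jaws');rect(P,(.46,-.02),(.58,.11),.105,.128,n+' jar'); rect(P,(.46,-.02),(.58,.11),.135,.22,n+' jarup')
a=cv2.imread('pics/side2.png')[200:400,220:420]; b=cv2.imread('pics/wrist2.png')[:400,100:560]
cv2.imwrite('pics/m2.png',np.hstack([cv2.resize(a,(400,400)),cv2.resize(b,(400,348)).copy() if 0 else cv2.resize(b,(400,400))]))
E
```

```text
[0.5144 0.0449 0.139 ] [-3.1403 -0.0007  1.7342] 0.059715470394140054 39.99603867530823 [-0.1619  0.0106 -5.3458] 5.05
wrist handle 1843 [499.  141.1] [44.  16.1] 9.26 [0.4989 0.1408 0.0684]
wrist jaws 4154 [503.7 112.2] [90.2 42.2] 9.35 [0.5051 0.1031 0.0506]
wrist jar 1178 [510.   64.8] [68.3 21.6] 9.69 [0.5083 0.0745 0.1176]
wrist jarup 26759 [512.4  51.8] [85.  47.5] 9.25 [0.5118 0.0551 0.176 ]
side handle 113 [498.  145.1] [44.  17.4] 7.91 [0.4971 0.1464 0.0659]
side jaws 425 [511.6  65. ] [ 91.7 180.7] 8.71 [0.5009 0.0858 0.0489]
side jar 179 [502.1  69. ] [67.1 30.2] 39.25 [0.5039 0.0715 0.1165]
side jarup 973 [510.   54.5] [67.2 83.7] 73.67 [0.5103 0.0572 0.1687]
```

View pics/m2.png

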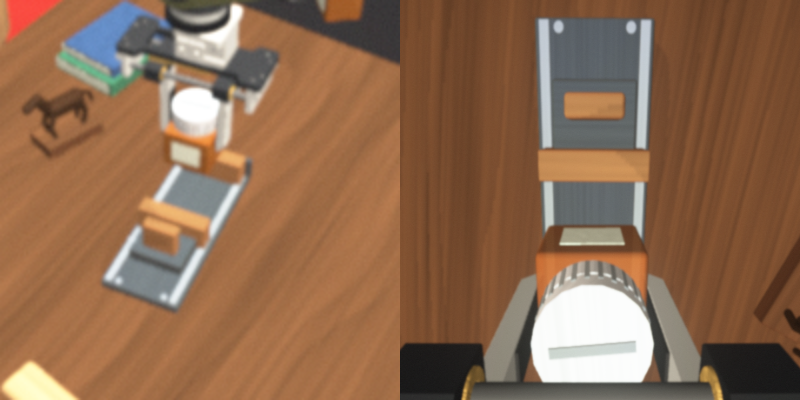

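Left crop (side): jar held upright over the bay, horse and books clear. Right crop (wrist): handle at (594,105), jaw at (594,165), jar centred over the vice. Lower it.

>>> move_arm:
  targets:
    - [-1,-0.06,0,0.5,0,0,0]
    - [-1,-0.06,0,1.0,0,0,0]
    - [-1,-0.06,0,1.4,0,0,0]
    - [-1,-0.06,0,1.6,0,0,0]
    - [-1,-0.06,0,1.68,0,0,0]
    - [-1,-0.06,0,1.72,0,0,0]
    - [-1,-0.06,0,1.72,0,0,0]

```text
time_s: 5.85
ee_pos: [0.5164, 0.039, 0.054]
eef_rot: [3.141, 0.0, 1.73]
force: [0.1, 0.6, -4.7]
grip_width: 0.0598
grip_force: 40.0
```

>>> move_arm:
  targets:
    - [-1,0,0,0.02,0,0,0]
    - [-1,0,0,0.04,0,0,0]
    - [-1,0,0,0.05,0,0,0]
    - [-1,0,0,0.05,0,0,0]

```text
time_s: 6.25
ee_pos: [0.5164, 0.0392, 0.0521]
eef_rot: [3.141, 0.0, 1.73]
force: [-3.8, -0.4, 7.5]
grip_width: 0.0598
grip_force: 40.0
```

>>> move_arm:
  targets:
    - [1,0,0,0,0,0,0]
    - [1,0,0,0,0,0,0]
    - [1,0,0,0,0,0,0]
    - [1,0,0,0,0,0,0]
    - [1,0,0,-0.6,0,0,0]
    - [1,0,0,-1.3,0,0,0]
    - [1,0,0,-2,0,0,0]
    - [-1,0.8,0,-2,0,0,0]
    - [-1,1.7,0,-2,0,0,0]
    - [-1,2.66,0,-2,0,0,0]
    - [-1,2.66,0,-2,0,0,0]
    - [-1,2.66,0,-2,0,0,0]

```text
time_s: 7.45
ee_pos: [0.4948, 0.1711, 0.1509]
eef_rot: [-3.142, 0.0, 1.732]
force: [-1.0, -0.8, 0.3]
grip_width: 0.0573
grip_force: 0.0
```

```bash
python3 - <<'E'
from c import *
o=ctrl.get_obs(); print(o['ee_pos'],o['eef_rot'],o['grip_width'],o['force'])
c=cam('top'); c2=cam('side'); save('top3.png',c['img'])
P,_=cloud(c); rect(P,(.42,-.06),(.6,.25),.06,.07,'handle'); rect(P,(.45,-.06),(.58,.1),.085,.1,'cap'); rect(P,(.45,-.0),(.58,.09),.058,.07,'shoulder')
P,_=cloud(c2); rect(P,(.45,-.06),(.58,.1),.085,.1,'cap side'); rect(P,(.42,.1),(.6,.25),.058,.07,'handle')
save('m3.png',np.hstack([cv2.resize(c['img'][200:340,160:340],(450,350)),cv2.resize(c2['img'][230:400,220:390],(350,350))]))
E
```

```text
[0.4948 0.1711 0.1509] [-3.1415  0.0001  1.7319] 0.05727835876770028 [-1.0198 -0.7726  0.3044]
handle 257 [509.4  80.5] [ 59.5 141.7] 9.37 [0.5061 0.0777 0.0653]
cap 446 [516.2  39.9] [54.1 54.5] 89.03 [0.5158 0.0398 0.0937]
shoulder 157 [516.2  40.5] [59.9 60.3] 10.12 [0.5104 0.0338 0.0638]
cap side 33 [509.6  57.4] [14.9 26.4] 32.62 [0.506  0.0632 0.091 ]
handle 121 [498.8 144.8] [44.1 20.8] 3.03 [0.4982 0.1469 0.0655]
```

View pics/m3.png

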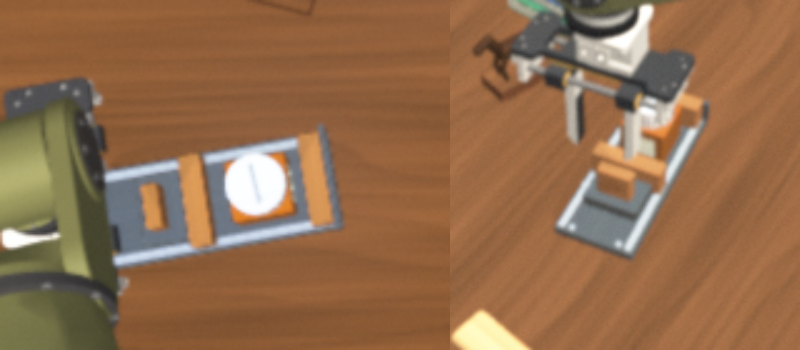

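The jar stands squared between the jaws, with its cap at (255,185) in the left crop, and nothing else is disturbed. Close the fingers, descend behind the handle and start pushing.

>>> move_arm:
  targets:
    - [-1,0,0,0,0,0,0]
    - [-1,0,0,0,0,0,0]
    - [-1,0,0,0,0,0,0]
    - [-1,0,0,0,0,0,0]
    - [-1,0,0,0.7,0,0,0]
    - [-1,0,0,1.4,0,0,0]
    - [-1,0,0,1.94,0,0,0]
    - [-1,0,0,1.94,0,0,0]

```text
time_s: 8.35
ee_pos: [0.4933, 0.1699, 0.051]
eef_rot: [-3.136, 0.001, 1.73]
force: [0.1, 0.4, 0.6]
grip_width: 0.0003
grip_force: 0.0
```

>>> move_arm:
  targets:
    - [-1,-0.12,0,0,0,0,0]
    - [-1,-0.24,0,0,0,0,0]
    - [-1,-0.34,0,0,0,0,0]
    - [-1,-0.44,0,0,0,0,0]
    - [-1,-0.52,0,0,0,0,0]
    - [-1,-0.6,0,0,0,0,0]
    - [-1,-0.6,0,0,0,0,0]

```text
time_s: 9.05
ee_pos: [0.5006, 0.1411, 0.0556]
eef_rot: [3.139, -0.001, 1.729]
force: [-0.4, 5.8, 1.6]
grip_width: 0.0004
grip_force: 2.8
```

>>> move_arm:
  targets:
    - [-1,-0.08,0,0,0,0,0]
    - [-1,-0.16,0,0,0,0,0]
    - [-1,-0.24,0,0,0,0,0]
    - [-1,-0.32,0,0,0,0,0]
    - [-1,-0.4,0,0,0,0,0]
    - [-1,-0.48,0,0,0,0,0]
    - [-1,-0.55,0,0,0,0,0]
    - [-1,-0.6,0,0,0,0,0]
    - [-1,-0.6,0,0,0,0,0]

```text
time_s: 9.95
ee_pos: [0.5036, 0.1216, 0.0559]
eef_rot: [3.138, -0.017, 1.73]
force: [-12.4, 97.0, 0.7]
grip_width: 0.0003
grip_force: 48.9
```

>>> move_arm:
  targets:
    - [-1,0.15,0,0,0,0,0]
    - [-1,0.4,0,0,0,0,0]
    - [-1,0.4,0,-0.8,0,0,0]
    - [-1,0.4,0,-1.6,0,0,0]
    - [-1,0.4,0,-2.2,0,0,0]
    - [1,0.4,0,-2.2,0,0,0]
    - [1,0.4,0,-2.2,0,0,0]
    - [1,0.4,0,-2.2,0,0,0]
    - [1,0.4,0,-2.2,0,0,0]

```text
time_s: 10.85
ee_pos: [0.5009, 0.1308, 0.163]
eef_rot: [-3.14, 0.0, 1.73]
force: [-0.2, 0.1, 0.9]
grip_width: 0.0293
grip_force: 0.0
```

```bash
python3 - <<'E'
from c import *
o=ctrl.get_obs(); print(o['ee_pos'],o['eef_rot'],o['qpos'],o['grip_width'],o['force'])
c=cam('wrist'); save('wrist4.png',c['img']); P,_=cloud(c)
rect(P,(.42,.08),(.6,.25),.058,.073,'w handle'); rect(P,(.42,-.06),(.6,.25),.044,.055,'w jaws')
c=cam('top'); save('top4.png',c['img'])
P,_=cloud(c); rect(P,(.42,.08),(.6,.25),.06,.073,'handle'); C=rect(P,(.45,-.06),(.58,.1),.087,.1,'cap'); rect(P,(.45,-.06),(.58,.07),.058,.07,'shoulder')
J=rect(P,(.42,-.06),(.6,.25),.044,.055,'jaws')
save('m4.png',np.hstack([cv2.resize(c['img'][220:320,180:310],(520,400))]))
E
```

```text
[0.5009 0.1308 0.163 ] [-3.1399  0.0001  1.7296] [ 0.1846  0.2842  1.6786 -0.      1.1805  0.0259] 0.029333341501812604 [-0.2068  0.1012  0.9006]
w handle 1239 [504.5 105.9] [43.5 16.3] 8.78 [0.5041 0.1074 0.0672]
w jaws 1897 [510.7  53.3] [ 70.7 122.5] 10.1 [0.5088 0.0713 0.0502]
handle 126 [505.6 106.3] [42.9 16.1] 7.94 [0.5056 0.1058 0.0677]
cap 443 [518.3  27.3] [54.7 54.4] 28.83 [0.5182 0.0273 0.0938]
shoulder 158 [519.1  23. ] [60.4 68.7] 8.8 [0.512  0.0216 0.0637]
jaws 685 [515.7  40.1] [102.  140.8] 9.5 [0.5172 0.0267 0.0501]
```

View pics/m4.png

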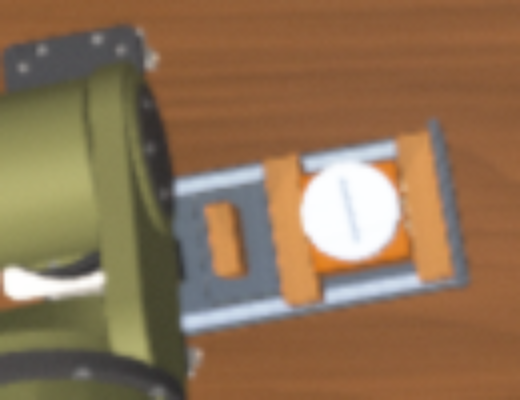

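The jaw is closed on the jar: handle at (225,240), jar at (350,212) flush between the jaws, and the handle has moved 36 mm to about 50 mm of travel. The rib is still near the jar's x. Go over the cap.

>>> move_arm:
  targets:
    - [1,-0.6,0,0,0,0,0]
    - [1,-1.4,0.02,0,0,0,0]
    - [1,-2.1,0.02,0,0,0,0]
    - [1,-2.1,0.02,0,0,0,0]
    - [1,-2.1,0.02,0,0,0,0]
    - [1,-2.1,0.02,0.6,0,0,0]
    - [1,-2.1,0.02,1.1,0,0,0]
    - [1,-2.1,0.02,1.4,0,0,0]
    - [1,-2.1,0.02,1.56,0,0,0]
    - [1,-2.1,0.02,1.56,0,0,0]

```text
time_s: 11.95
ee_pos: [0.5185, 0.0282, 0.0852]
eef_rot: [-3.14, -0.0, 1.731]
force: [-0.5, -1.1, 0.6]
grip_width: 0.094
grip_force: 0.0
```

>>> move_arm:
  targets:
    - [1,-0.01,0,0.02,0,0,0]
    - [-1,-0.01,0,0.02,0,0,0]
    - [-1,-0.01,0,0.02,0,0,0]
    - [-1,-0.01,0,0.02,0,0,0]
    - [-1,-0.01,0,0.02,0,0,0]
    - [-1,-0.01,0,0.02,0,0,0]
    - [-1,-0.01,0,0.02,0,0,0]
    - [-1,-0.01,0,0.02,0,0,0]
  grip_force: 60

```text
time_s: 12.75
ee_pos: [0.5187, 0.0269, 0.0851]
eef_rot: [-3.141, -0.0, 1.73]
force: [-5.4, -1.2, 5.5]
grip_width: 0.0548
grip_force: 60.0
```

>>> move_arm:
  targets:
    - [-1,0,0,0,0,0,-0.1]
    - [-1,0,0,0,0,0,-0.2]
    - [-1,0,0,-0.01,0,0,-0.3]
    - [-1,0,0,-0.01,0,0,-0.4]
    - [-1,0,0,-0.02,0,0,-0.5]
    - [-1,0,0,-0.02,0,0,-0.6]
    - [-1,0,0,-0.02,0,0,-0.6]

```text
time_s: 13.45
ee_pos: [0.5192, 0.0271, 0.0861]
eef_rot: [3.141, 0.0, 2.332]
force: [-0.3, 0.9, 1.8]
grip_width: 0.0548
grip_force: 60.0
```

```bash
python3 - <<'E'
from c import *
o=ctrl.get_obs(); print(o['ee_pos'],o['eef_rot'],o['qpos'],o['grip_width'],o['force'],o['moment'])
c=cam('wrist'); save('wrist5.png',c['img']); P,_=cloud(c)
rect(P,(.42,.08),(.6,.25),.058,.073,'w handle')
c2=cam('side'); 
save('m5.png',np.hstack([cv2.resize(c['img'][150:480,100:540],(480,360)),cv2.resize(c2['img'][230:350,260:360],(300,360))]))
E
```

```text
[0.5192 0.0271 0.0861] [3.1411 0.0004 2.3317] [-0.0184  0.3873  1.7404  0.0001  1.0132 -0.7793] 0.054809512013154704 [-0.3449  0.853   1.7832] [ 0.1175 -0.0739  0.3766]
w handle 2791 [504.9 104.9] [44.2 16.2] 9.05 [0.5036 0.1045 0.0683]
```

View pics/m5.png

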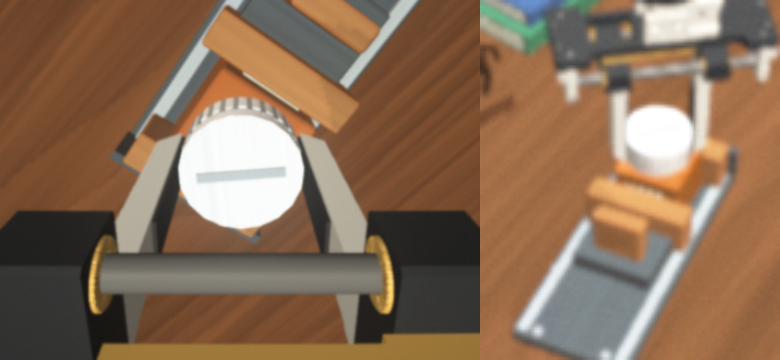

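The rib at (240,175) stays along the finger line, so the cap is turning with the gripper, and the jar stays square in the vice. Continue to about 1.25 rad.

>>> move_arm:
  targets:
    - [-1,0,0,0,0,0,-0.1]
    - [-1,0,0,-0.01,0,0,-0.2]
    - [-1,0,0,-0.01,0,0,-0.3]
    - [-1,0,0,-0.02,0,0,-0.4]
    - [-1,0,0,-0.02,0,0,-0.5]
    - [-1,0,0,-0.02,0,0,-0.6]
    - [-1,0,0,-0.02,0,0,-0.64]
    - [-1,0,0,-0.02,0,0,-0.64]
    - [-1,0,0,-0.02,0,0,-0.64]
    - [-1,0,0,-0.02,0,0,-0.64]

```text
time_s: 14.55
ee_pos: [0.5189, 0.027, 0.0869]
eef_rot: [-3.142, -0.0, 2.968]
force: [-0.4, 0.2, -0.7]
grip_width: 0.055
grip_force: 60.0
```

```bash
python3 - <<'E'
from c import *
o=ctrl.get_obs(); print(o['ee_pos'],o['eef_rot'],o['grip_width'],o['force'],o['moment'])
c=cam('wrist'); P,_=cloud(c)
rect(P,(.42,.08),(.6,.25),.058,.073,'w handle')
g=c['img'][150:360,250:430]; save('m6.png',cv2.resize(c['img'][150:480,100:540],(640,480)))
E
```

```text
[0.5189 0.027  0.0869] [-3.1416 -0.0002  2.9678] 0.054969241435455445 [-0.3598  0.244  -0.7156] [ 0.0071 -0.1084  0.0225]
w handle 2573 [504.4 104.9] [43.5 16.7] 8.92 [0.5027 0.1034 0.0675]
```

View pics/m6.png

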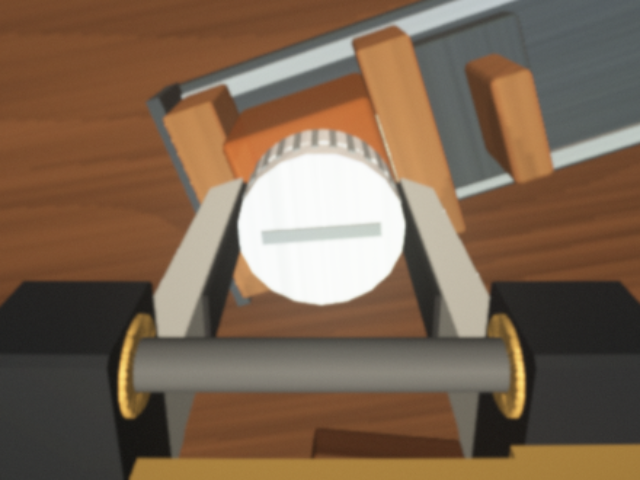

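The cap has followed the full turn (rib at (320,233), still along the finger line) and the torque has dropped to about zero, so the lugs are free. Lift 40 mm.

>>> move_arm:
  targets:
    - [-1,0,0,-0.08,0,0,0]
    - [-1,0,0,-0.2,0,0,0]
    - [-1,0,0,-0.35,0,0,0]
    - [-1,0,0,-0.55,0,0,0]
    - [-1,0,0,-0.72,0,0,0]
    - [-1,0,0,-0.8,0,0,0]
    - [-1,0,0,-0.8,0,0,0]
    - [-1,0,0,-0.8,0,0,0]
    - [-1,0,0,-0.8,0,0,0]
    - [-1,0,0,-0.8,0,0,0]

```text
time_s: 15.6
ee_pos: [0.5188, 0.027, 0.1266]
eef_rot: [-3.142, -0.001, 2.97]
force: [0.3, -0.3, -0.4]
grip_width: 0.0548
grip_force: 60.0
```

```bash
python3 - <<'E'
from c import *
o=ctrl.get_obs(); print(o['ee_pos'],o['eef_rot'],o['grip_width'],o['grip_force'],o['force'],o['moment'],o['joint_vel'])
c=cam('wrist'); P,_=cloud(c); rect(P,(.42,.08),(.6,.25),.058,.073,'w handle')
c2=cam('side'); P2,_=cloud(c2); rect(P2,(.46,-.03),(.57,.065),.055,.07,'side shoulder')
save('m7.png',np.hstack([cv2.resize(c['img'][150:480,100:540],(400,300)),cv2.resize(c2['img'][230:330,260:360],(300,300))]))
E
```

```text
[0.5188 0.027  0.1266] [-3.1415 -0.0007  2.9698] 0.05481579634266933 59.999898076057434 [ 0.3346 -0.267  -0.3551] [ 0.0566 -0.1241 -0.0306] [-0.0018 -0.0032  0.001  -0.0004 -0.0012  0.    ]
w handle 1773 [504.4 104.9] [43.  16.5] 9.63 [0.5029 0.1036 0.0676]
side shoulder 254 [516.8  29.9] [60.5 65. ] 6.99 [0.5096 0.0414 0.0621]
```

View pics/m7.png

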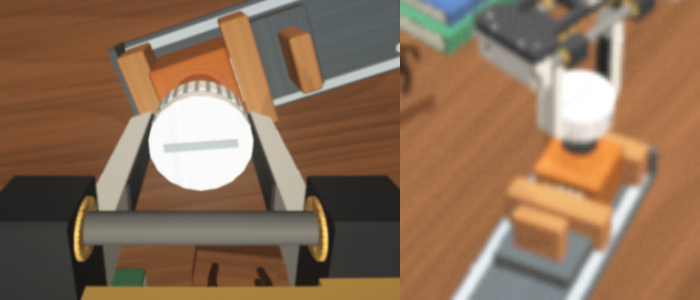

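The cap (585,105 in the side crop) is held level, clear above the exposed neck (580,145), and the jar is still gripped. Hand in.

```bash
python3 -c "
from station import ctrl
print(ctrl.hand_in())"
```

```text
the job is handed in; nothing more can be done
None
```

I've handed in the job: the jar is gripped in the vice, and the cap is unscrewed about 1.25 rad and held level about 30 mm above the jar's mouth; the hand-in returned no verdict, and the jaw push peaked at 97 N at the wrist (limit 120 N).

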